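# Clear the pile on the bench

### The job

Take the pile on the bench apart from the top down, one thing at a time, and put each thing straight on its own place: the eye loupe upright in the small round cup, the ringed lens flat and centred on the raised round pedestal, the round tin in the wide round dish, and last the brown carton upright in the square tray, each of these three resting on the floor inside the rim. Let nothing tip over, and let go of everything.

Things in the scene. Friction and masses are not known exactly. Their poses are not given: they have to be found in the camera images.
- eyeglass: Eye loupe on top of the pile: tapered round black body with a white ring at its top, 39 mm across at the foot and narrower above, 40 mm tall (solid to 38 mm). Origin at the centre of its underside, z up. Loose, about 0.05 kg. It stands on the ringed lens.
- lens: Lens in a black ring, second from the top, flat on the tin under the loupe: disc 50 mm across, 8 mm thick, with a black grip tab (14 mm wide, 2 to 7 mm above the underside) that sticks out 8 mm past the ring towards -x. Origin on the underside, 4 mm from the disc's centre towards the tab; z up. The disc can be gripped along its y axis, clear of the tab. Loose, about 0.04 kg.
- tin: Round closed tin, greyish with a green band, third from the top: 67 mm diameter, 24 mm tall, flat lid that does not move. Origin at the centre of its underside, z up. Loose, about 0.08 kg. It stands on the carton.
- carton: Small plain brown carton at the bottom of the pile, upright, 62 (x) x 61 (y) mm and 94 mm tall; its four corners show from above beyond the round tin. Origin at the centre of its underside, z up, x and y square to its sides. Loose, about 0.15 kg.
- cup: Small round wooden cup, the place of the loupe: 63 mm outer and 56 mm inner diameter, 16 mm tall, inner floor 4 mm above the bench. Fixed. Origin at the centre of its underside, z up.
- pedestal: Low turned wooden pedestal, solid, with a cork face, the place of the ringed lens: round flat top of 48 mm diameter, 24 mm above the bench (the thin cork gives way), narrower neck, 68 mm foot 4 mm thick. Fixed. Origin at the centre of its underside, z up.
- dish: Wide shallow round wooden dish, the place of the tin: 92 mm outer and 84 mm inner diameter, 10 mm tall, inner floor 4 mm above the bench. Fixed. Origin at the centre of its underside, z up.
- tray: Shallow square wooden tray, the place of the carton: 90 mm outer and 80 mm inner width, 10 mm tall, inner floor 4 mm above the bench, so the carton goes in only with its sides about parallel to the tray's. Fixed. Origin at the centre of its underside, z up, x and y square to its sides. Between the places a fixed white power strip has a plug and stiff cable standing 0.14 m high at about x 0.60, y 0.17 m: pass above.
Mind the look-alikes: they are no part of the job. Several things have the shape of the carton; the one meant has the colours described above.

How it is judged (in metres and radians):
On the way, in this order (a step that is already met when the one before it is completed fails the run):
1. The eye loupe stands in the cup, let go (horizontal distance between eyeglass and cup below 0.012 m and z of eyeglass in the frame of cup between 0.001 and 0.008 m and angle between eyeglass's own z axis and vertical below 0.12 rad and contact force between eyeglass and cup above 0.1 N and linear speed of eyeglass below 0.02 m/s and contact force between eyeglass and the fingers below 0.05 N), for 0.2 s.
2. The ringed lens lies on the pedestal, let go (horizontal distance between lens and pedestal below 0.014 m and z of lens in the frame of pedestal between 0.02 and 0.029 m and angle between lens's own z axis and vertical below 0.12 rad and contact force between lens and pedestal above 0.1 N and linear speed of lens below 0.02 m/s and contact force between lens and the fingers below 0.05 N), for 0.2 s.
3. The round tin stands in the dish, let go (horizontal distance between tin and dish below 0.012 m and z of tin in the frame of dish between 0.001 and 0.008 m and angle between tin's own z axis and vertical below 0.12 rad and contact force between tin and dish above 0.1 N and linear speed of tin below 0.02 m/s and contact force between tin and the fingers below 0.05 N), for 0.2 s.
4. The carton stands in the square tray, let go (horizontal distance between carton and tray below 0.014 m and z of carton in the frame of tray between 0.001 and 0.008 m and angle between carton's own z axis and vertical below 0.12 rad and contact force between carton and tray above 0.1 N and linear speed of carton below 0.02 m/s and contact force between carton and the fingers below 0.05 N), for 0.2 s.
At the end, for the whole second after the job is handed in: All four rest on their places, within 7 degrees of upright or flat: loupe on the cup's floor and tin on the dish's floor within 12 mm of centre, carton on the tray's floor within 14 mm of centre, lens on the pedestal's top with its origin within 14 mm of the axis (horizontal distance between eyeglass and cup below 0.012 m and z of eyeglass in the frame of cup between 0.001 and 0.008 m and angle between each of eyeglass, lens, tin, carton's own z axis and vertical below 0.12 rad and contact force between eyeglass and cup above 0.1 N and linear speed of each of eyeglass, lens, tin, carton below 0.02 m/s and horizontal distance between lens and pedestal below 0.014 m and z of lens in the frame of pedestal between 0.02 and 0.029 m and contact force between lens and pedestal above 0.1 N and horizontal distance between tin and dish below 0.012 m and z of tin in the frame of dish between 0.001 and 0.008 m and contact force between tin and dish above 0.1 N and horizontal distance between carton and tray below 0.014 m and z of carton in the frame of tray between 0.001 and 0.008 m and contact force between carton and tray above 0.1 N); the robot touches nothing.
It fails at once if Something tips over (leans more than 35 degrees) (angle between any of eyeglass, lens, tin, carton's own z axis and vertical above 0.61 rad).
It also fails if it takes over 102 s, if anything falls off the work surface, if the arm or the gripper's body presses on something with over 40 N, if the wrist force passes 120 N, or if a joint passes its speed limit or range.

### The arm

A 6-joint arm with a two-finger parallel gripper is mounted at the origin on a cart in front of the work surface, level with it; the furniture and walls round the work are solid. World frame = base frame: x ahead of the robot, y to its left, z up, the work surface at z = 0. Lengths are in mm, angles in rad, forces in N, time in s.
With the tool pointing down it reaches from about 275 to 750 mm from the base axis. Payload 10.2 kg.
Tool frame: the origin (TCP) lies between the finger pads; the fingertips stand 11 mm ahead of it and the grasp point (between the pads) lies 8 mm behind it; z points along the fingers, y is the line along which they close (so a half turn about z gives the same grasp; the last joint's range is limited). The gripper opens to 85 mm and grips with 20 to 120 N. Pads are 22 mm wide; open, the fingers measure 114 mm over their backs; the gripper's body (76 mm by 85 mm) begins 54 mm behind the grasp point. The pads swing forward as they close: fully open they stand 13 mm farther back than shut.
Start: joints at [-1.433, 0.313, 1.498, -0, 1.331, -0.223], TCP at [185.325, -491.209, 242.294] pointing down, gripper open.
Joint ranges: [-2.94, 2.94], [-0.97, 2.17], [0.19, 2.56], [-1.23, 4.37], [0.02, 3.11], [-2.88, 2.88]. Speed limits (rad/s): [2.39, 2.39, 3.01, 3.14, 3.14, 3.14].

### API

Orientations are given as a unit quaternion [w, x, y, z].
In Python, from rig import sense, eyes, finish_job gives the robot as it stands.
- The arm moves only by the shell command python3 -m jog 'ROWS' [FORCE]. ROWS is JSON, a list of rows, each a list of 7 numbers: the shift along the tool's x, y, z in m, then the turn, a rotation vector about the tool's x, y, z in rad, then the finger opening in m, from 0 to 0.0854. In form: [[dx, dy, dz, rx, ry, rz, gripper], ...]. A call has 1 to 5 rows; each row shifts and turns the commanded pose from where the row before left it, along the tool's axes as they then stand; what a row does not reach is not made up. A row lasts 1/10 s, in which the tool goes at most 50 mm and 8.59 degrees, less where a joint would pass 70% of its speed; a pose out of reach is approached as far as the arm can. A call is refused whole if a number of a shift passes 0.05 or a number of a turn 0.15, either way. A call with a gripper value outside its range is refused whole. The fingers move at their own pace and stop on an object; FORCE is the grip in N (left out, the last holds). Time passes only in rows, so rows that do not move let the fingers close. It gives the time, the measured TCP pose, the force, the opening and the grip force at its end, in the units of the state.
- sense(): the state, without advancing time (a new reading comes with each control period).
- eyes.capture(name): name is "scene" or "top" or "wrist"; returns the picture (480x640x3 uint8, red, green, blue); there is no depth.
- eyes.calibration(name): a dict with "fx", "fy", "cx", "cy" (pixels), "dist" ([k1, k2, p1, p2, k3] as OpenCV has them; the pictures are not rectified), "cam_to_world" (4x4, takes a point from camera to world coordinates); the wrist camera has in their place "mount" (4x4, takes a point from camera to tool coordinates, whose origin is the TCP and whose axes are the flange's). Camera axes: x right, y down, z forward; pixel columns grow to the right and rows downward; lengths in mm; the calibration is good to about 2 mm. A picture is of the moment at which its call begins: read the wrist's pose just before it. calibration takes no time and is no camera call.
- finish_job(): hands the job in; it is judged then, once.
The state is a dict: "time_s": time; "joints": joint angles; "dq": joint speeds; "tau": joint torques, N m; "eef_pos": TCP position; "ee_rot": TCP orientation; "force": force on the tool from outside, world axes, zero at the start; "wrist_torque": the same for the moment, N m; "grip_width": opening from 0.0 (shut) to 1.0 (fully open); "grip_force": force on a finger pad.
Only numpy, scipy, OpenCV 4.12 (cv2) and the standard library are available. Lean on these libraries where they do the work, as an engineer would, in place of code of your own. Each camera call takes 0.05 s, during which the arm holds its last target. There are 200 camera calls.

## Working session

There is one attempt and no reset: what is moved stays moved. The work goes in short steps, Python scripts to look and compute and a shell command to move; the robot and the scene stay as the last step left them, time stands still between calls to the robot, and variables do not carry over. Pictures are saved under pics/ and viewed, at most 17 in all, crops included, and the job is handed in when it is done.

```bash
ls; mkdir -p pics; python3 - <<'E'
from rig import sense, eyes
import cv2, json
s=sense(); print(s)
for n in ("top","scene"):
    im=eyes.capture(n); cv2.imwrite(f"pics/{n}0.png",im[:,:,::-1]); c=eyes.calibration(n); print(n,{k:(v.tolist() if hasattr(v,'tolist') else v) for k,v in c.items()})
c=eyes.calibration("wrist");print(c)
E
```

```text
pics
{'time_s': 0.0, 'joints': array([-1.43337777e+00,  3.13438388e-01,  1.49846703e+00, -3.29449351e-06,
        1.33102672e+00, -2.23409078e-01]), 'dq': array([-9.96307304e-04,  4.36449084e-05,  3.88347506e-04,  1.05469852e-03,
       -9.83481244e-04,  6.68539311e-04]), 'tau': array([-1.46029364e-03, -4.12271082e+01, -2.59743422e+01, -2.29360903e-04,
        4.20529468e-03, -9.18942959e-06]), 'eef_pos': array([ 185.29729523, -490.93363289,  241.72974817]), 'ee_rot': array([-6.69188756e-04,  9.83769232e-01,  1.79437037e-01,  2.71883458e-05]), 'force': array([-0.01053347,  0.06757486, -0.05629431]), 'wrist_torque': array([-0.02135131,  0.01435716, -0.01517553]), 'grip_force': 0.0, 'grip_width': 1.000188419395908}
top {'fx': 545.0308979108934, 'fy': 545.0308979108934, 'cx': 322.70044156628694, 'cy': 240.19812697221644, 'dist': [0.0001565961891670195, 0.0, 0.0, 0.0, 0.0], 'cam_to_world': [[0.12487318953838397, -0.9723541177382834, 0.19731739976980112, 221.59683014162468], [-0.9921664041064312, -0.12308712110425025, 0.021339802735304458, -69.29993835940746], [0.0035373856200452826, -0.1
[... 371 characters left out ...]
052819932665809, 0.10188055808343159, -198.23586059231147], [0.011643130513201934, -0.7660039091309419, -0.6427304634977, 1049.8119745914505], [0.0, 0.0, 0.0, 1.0]]}
{'fx': 411.9167973992187, 'fy': 411.9167973992187, 'cx': 309.0321659303475, 'cy': 241.73089704862863, 'dist': array([-0.01560845,  0.        ,  0.        ,  0.        ,  0.        ]), 'mount': array([[-9.66773951e-05, -9.57245878e-01, -2.89275508e-01,
         7.44265517e+01],
       [ 9.99998840e-01, -5.32296348e-04,  1.42722488e-03,
        -1.83300475e-01],
       [-1.52018543e-03, -2.89275034e-01,  9.57244819e-01,
        -1.32025065e+02],
       [ 0.00000000e+00,  0.00000000e+00,  0.00000000e+00,
         1.00000000e+00]])}
```

View pics/top0.png

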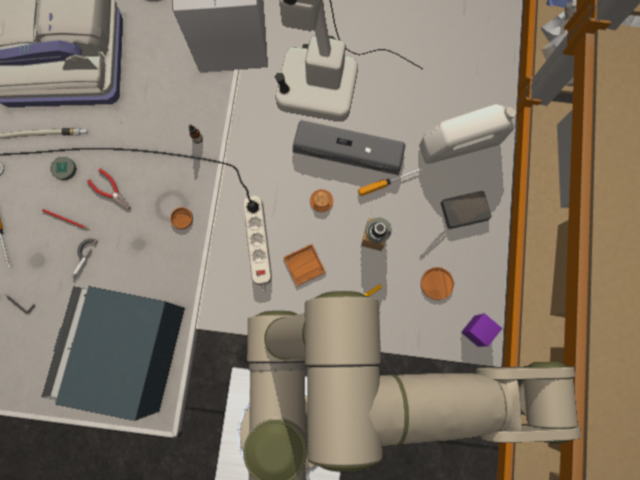

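View pics/scene0.png

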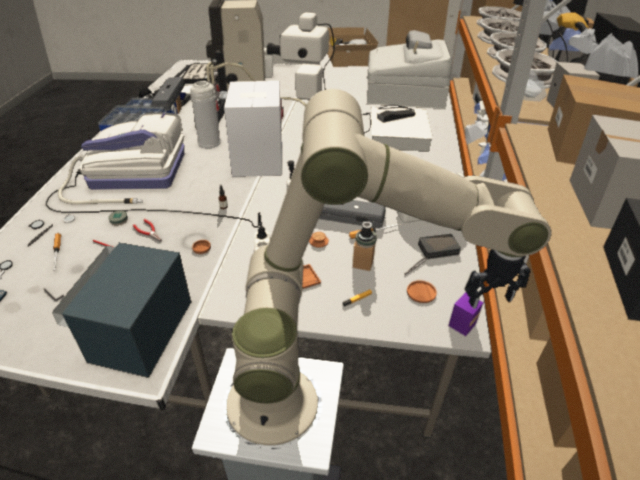

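The top view shows the pile at about (376,232), the tray at (304,265), the pedestal at (321,201), the dish at (437,284) and the cup at (181,218). The purple block and the others are look-alikes. Next I'll enlarge that area.

```bash
cat > h.py <<'E'
import numpy as np, cv2
from rig import sense, eyes
from scipy.spatial.transform import Rotation as R
def pose():
    s=sense(); T=np.eye(4); w,x,y,z=s['ee_rot']; T[:3,:3]=R.from_quat([x,y,z,w]).as_matrix(); T[:3,3]=s['eef_pos']; return T
def cam(n,T=None):
    c=eyes.calibration(n); M=np.array(c['cam_to_world']) if n!='wrist' else T@np.array(c['mount'])
    K=np.array([[c['fx'],0,c['cx']],[0,c['fy'],c['cy']],[0,0,1]]); return K,np.array(c['dist'],float),M
def w(n,uv,z,T=None):
    K,d,M=cam(n,T); p=cv2.undistortPoints(np.array(uv,float).reshape(-1,1,2),K,d).reshape(-1,2)
    r=np.c_[p,np.ones(len(p))]@M[:3,:3].T; t=(np.array(z)-M[2,3])/r[:,2]; return M[:3,3]+r*t[:,None]
def px(n,P,T=None):
    K,d,M=cam(n,T); I=np.linalg.inv(M); return cv2.projectPoints(np.array(P,float).reshape(-1,1,3),cv2.Rodrigues(I[:3,:3])[0],I[:3,3],K,d)[0].reshape(-1,2)
def crop(src,dst,x,y,ww,hh,k):
    im=cv2.imread(src) ; cv2.imwrite(dst,cv2.resize(im[y:y+hh,x:x+ww],None,fx=k,fy=k,interpolation=cv2.INTER_CUBIC))
E
python3 - <<'E'
from h import *
np.set_printoptions(precision=1,suppress=True)
crop('pics/top0.png','pics/top0c.png',160,180,320,130,2.5)
print(w('top',[[181,216],[321,201],[437,284],[304,265],[378,229]],[16,24,10,10,166]))
E
```

```text
[[ 539.8  366.2   16. ]
 [ 630.2  -18.3   24. ]
 [ 439.6 -364.2   10. ]
 [ 446.1    5.8   10. ]
 [ 536.7 -174.5  166. ]]
```

View pics/top0c.png

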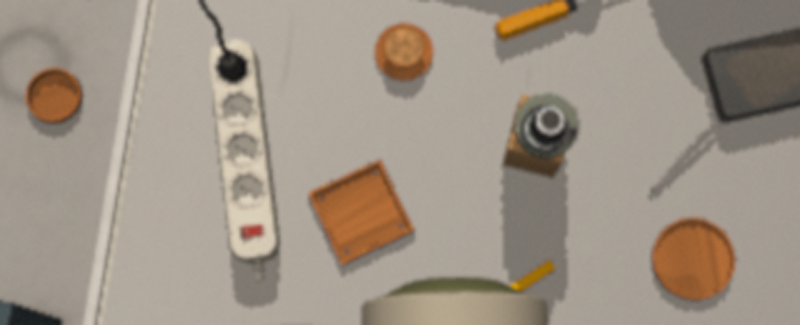

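```bash
python3 -m jog '[[0,0,-0.045,0,0,0,0.0854],[0,0,-0.045,0,0,0,0.0854],[0.043,-0.017,0,0,0,0,0.0854],[0.043,-0.017,0,0,0,0,0.0854],[0.043,-0.017,0,0,0,0,0.0854]]' 40
python3 -m jog '[[0.043,-0.017,0,0,0,0,0.0854],[0.043,-0.017,0,0,0,0,0.0854],[0.043,-0.017,0,0,0,0,0.0854],[0.043,-0.017,0,0,0,0,0.0854],[0.043,-0.017,0,0,0,0,0.0854]]' 
python3 -m jog '[[0.043,-0.017,0,0,0,0,0.0854],[0.043,-0.017,0,0,0,0,0.0854],[0,0,0,0,0,0,0.0854],[0,0,0,0,0,0,0.0854]]' 
python3 - <<'E'
from h import *
T=pose(); np.save('pics/T1.npy',T); print(T.round(3)); cv2.imwrite('pics/w1.png',eyes.capture('wrist')[:,:,::-1])
E
```

```text
time_s: 0.6
eef_pos: [288.8, -396.7, 332.1]
ee_rot: [-0.0, 0.984, 0.179, 0.0]
force: [0.1, -1.0, -0.4]
grip_width: 0.998
grip_force: 0.0
time_s: 1.1
eef_pos: [460.3, -240.9, 332.1]
ee_rot: [-0.0, 0.984, 0.179, -0.0]
force: [0.5, -0.1, 1.3]
grip_width: 1.004
grip_force: 0.0
time_s: 1.5
eef_pos: [527.8, -179.8, 331.7]
ee_rot: [-0.0, 0.984, 0.18, -0.001]
force: [0.1, -1.5, 0.0]
grip_width: 0.999
grip_force: 0.0
[[ 9.35000e-01  3.55000e-01 -1.00000e-03  5.27813e+02]
 [ 3.55000e-01 -9.35000e-01  0.00000e+00 -1.79812e+02]
 [-1.00000e-03 -1.00000e-03 -1.00000e+00  3.31661e+02]
 [ 0.00000e+00  0.00000e+00  0.00000e+00  1.00000e+00]]
```

View pics/w1.png

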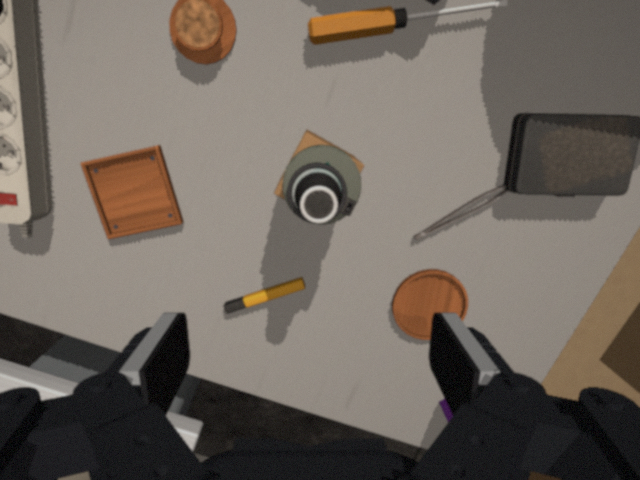

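The wrist view shows the loupe's top ring at about (320,203), the lens tab at (349,208), and the carton corner at (307,132). The tray is at (132,192), the dish at (430,304) and the pedestal top at (196,24).

```bash
python3 - <<'E'
from h import *
np.set_printoptions(precision=1,suppress=True)
T=np.load('pics/T1.npy')
crop('pics/w1.png','pics/w1c.png',260,115,120,110,6.5)
print('loupe top',w('wrist',[[320,203]],[166],T))
print('tray corners',w('wrist',[[83,163],[159,147],[182,222],[109,239]],[10]*4,T))
print('dish',w('wrist',[[430,303]],[10],T),'ped',w('wrist',[[196,23]],[24],T))
print('carton c',w('wrist',[[307,132],[364,166],[275,192]],[94]*3,T))
E
```

```text
loupe top [[ 543.8 -182.5  166. ]]
tray corners [[465.5  60.5  10. ]
 [511.5 -13.2  10. ]
 [439.8 -59.2  10. ]
 [390.4  14.3  10. ]]
dish [[ 448.4 -366.4   10. ]] ped [[640.5 -20.7  24. ]]
carton c [[ 585.3 -156.3   94. ]
 [ 575.9 -214.    94. ]
 [ 525.8 -147.8   94. ]]
```

View pics/w1c.png

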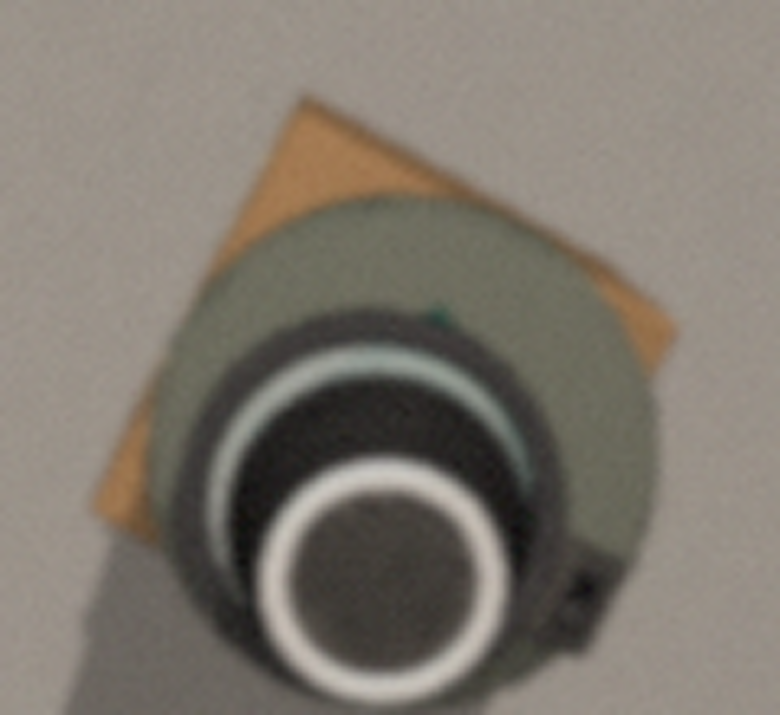

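```bash
cat >> h.py <<'E'
def mv(p,T=None):
    "world target (mm) -> tool shift in mm"
    T=pose() if T is None else T
    return T[:3,:3].T@(np.array(p,float)-T[:3,3])
np.set_printoptions(precision=1,suppress=True)
E
python3 - <<'E'
from h import *
T=np.load('pics/T1.npy')
l=w('wrist',[[318.9,204.4]],[166],T)[0]; n=w('wrist',[[317.1,192.5]],[126],T)[0]
print('loupe',l,'lens',n,'tab',w('wrist',[[351.8,205.8]],[125],T),'tin',w('wrist',[[260+405/6.5,115+448/6.5]],[118],T))
print(w('wrist',[[306.6,129.9],[364.2,166.2],[274.6,193.8]],[94]*3,T))
print(mv([l[0],l[1],230]),sense()['joints'])
E
```

```text
loupe [ 542.6 -182.1  166. ] lens [ 544. -181.  126.] tab [[ 543.6 -212.3  125. ]] tin [[ 551.1 -183.1  118. ]]
[[ 586.8 -155.4   94. ]
 [ 575.8 -214.3   94. ]
 [ 524.2 -148.    94. ]]
[ 13.8   6.9 101.9] [-0.5  0.3  1.2 -0.   1.6  0.7]
```

```bash
python3 -m jog '[[0.007,0.0035,0.04,0,0,0,0.0854],[0.007,0.0035,0.04,0,0,0,0.0854],[0,0,0.04,0,0,0,0.0854],[0,0,0.01,0,0,0,0.0854],[0,0,0,0,0,0,0.0854]]' 25
python3 - <<'E'
from h import *
T=pose(); np.save('pics/T2.npy',T); cv2.imwrite('pics/w2.png',eyes.capture('wrist')[:,:,::-1])
print(T[:3,3],px('wrist',[542.6,-182.1,166],T))
crop('pics/w2.png','pics/w2c.png',200,160,220,165,3.5)
E
```

```text
time_s: 2.05
eef_pos: [542.4, -182.7, 202.0]
ee_rot: [-0.001, 0.984, 0.179, -0.001]
force: [-0.3, 0.8, 0.3]
grip_width: 1.002
grip_force: 0.0
[ 542.4 -182.7  202. ] [[307.9 292. ]]
```

View pics/w2c.png

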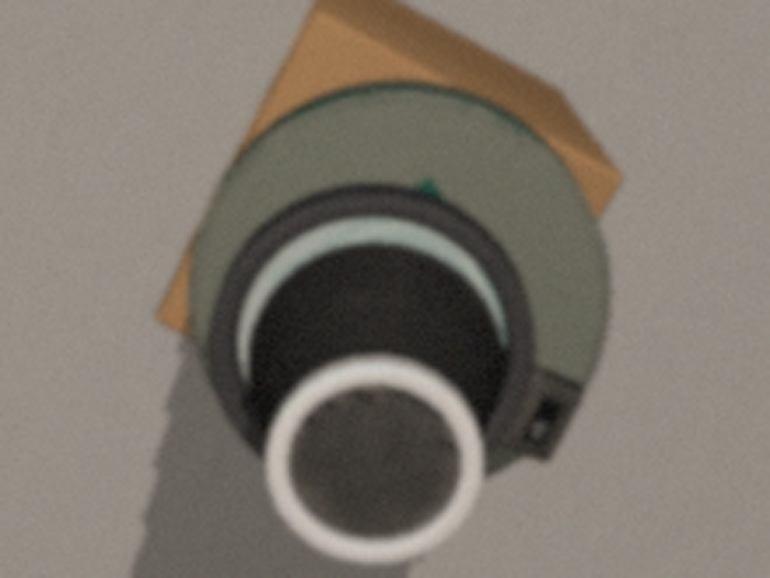

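```bash
python3 -m jog '[[0,0,0.025,0,0,0,0.0854],[0,0,0.024,0,0,0,0.0854],[0,0,0,0,0,0,0.06],[0,0,0,0,0,0,0.03],[0,0,0,0,0,0,0.015]]' 25
python3 -m jog '[[0,0,0,0,0,0,0.015],[0,0,0,0,0,0,0.015],[0,0,0,0,0,0,0.015],[0,0,0,0,0,0,0.015]]' 
python3 - <<'E'
from h import *
T=np.load('pics/T2.npy')
print('lens',w('wrist',[[306.3,258.9]],[126],T),'tab',w('wrist',[[200+545/3.5,160+430/3.5]],[125],T),'tin',w('wrist',[[200+399/3.5,160+290/3.5]],[118],T))
print(mv([0,0,0]),sense()['force'],sense()['grip_width']*85.4)
E
```

```text
time_s: 2.6
eef_pos: [544.0, -182.6, 155.7]
ee_rot: [0.001, 0.984, 0.179, 0.001]
force: [-0.4, 1.1, -0.1]
grip_width: 0.515
grip_force: 0.0
time_s: 3.0
eef_pos: [543.9, -182.1, 155.3]
ee_rot: [0.001, 0.984, 0.179, 0.001]
force: [-1.3, 1.8, 7.3]
grip_width: 0.361
grip_force: 24.5
lens [[ 543.7 -180.7  126. ]] tab [[ 539.9 -211.   125. ]] tin [[ 551.2 -182.3  118. ]]
[-444.8 -362.8  153.6] [-1.3  1.8  7.3] 30.84514790847796
```

```bash
python3 -m jog '[[0,0,-0.01,0,0,0,0.015],[0,0,-0.03,0,0,0,0.015],[0,0,-0.04,0,0,0,0.015],[0,0,-0.03,0,0,0,0.015],[0.004,-0.011,0,0,0,0,0.015]]' 
python3 -m jog '[[0.008,-0.021,0,0,0,0,0.015],[0.016,-0.042,0,0,0,0,0.015],[0.016,-0.042,0,0,0,0,0.015],[0.016,-0.042,0,0,0,0,0.015],[0.016,-0.042,0,0,0,0,0.015]]' 
python3 -m jog '[[0.016,-0.042,0,0,0,0,0.015],[0.016,-0.042,0,0,0,0,0.015],[0.016,-0.042,0,0,0,0,0.015],[0.016,-0.042,0,0,0,0,0.015],[0.016,-0.042,0,0,0,0,0.015]]' 
python3 -m jog '[[0.016,-0.042,0,0,0,0,0.015],[0.016,-0.042,0,0,0,0,0.015],[0.007,-0.018,0,0,0,0,0.015],[0,0,0,0,0,0,0.015],[0,0,0,0,0,0,0.015]]' 
python3 - <<'E'
from h import *
T=pose(); np.save('pics/T3.npy',T); cv2.imwrite('pics/w3.png',eyes.capture('wrist')[:,:,::-1])
print(T[:3,3])
E
```

```text
time_s: 3.5
eef_pos: [544.2, -171.6, 268.6]
ee_rot: [0.003, 0.984, 0.179, 0.003]
force: [0.2, 1.2, -1.5]
grip_width: 0.357
grip_force: 24.5
time_s: 4.0
eef_pos: [543.1, 34.0, 263.4]
ee_rot: [-0.0, 0.984, 0.179, -0.0]
force: [0.6, -0.2, -0.8]
grip_width: 0.356
grip_force: 24.5
time_s: 4.5
eef_pos: [543.7, 258.8, 263.4]
ee_rot: [0.0, 0.984, 0.18, -0.0]
force: [0.9, -1.2, -0.5]
grip_width: 0.362
grip_force: 24.5
time_s: 5.0
eef_pos: [544.6, 365.8, 263.0]
ee_rot: [0.0, 0.984, 0.18, -0.0]
force: [-0.3, 1.0, -0.3]
grip_width: 0.361
grip_force: 24.6
[544.6 365.8 263. ]
```

View pics/w3.png

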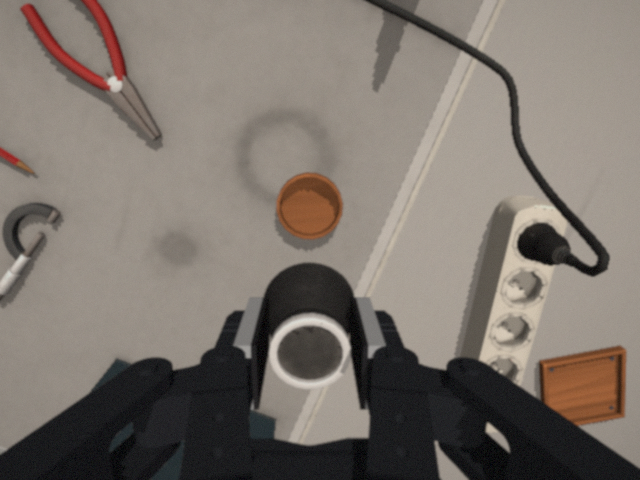

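The wrist view shows the cup's rim centred at about (309.5,205) and the held loupe's ring at about (309.5,350), centred between the pads.

```bash
python3 - <<'E'
from h import *
T=np.load('pics/T3.npy')
c=w('wrist',[[309.5,205]],[16],T)[0];print('cup',c)
# edge-to-edge widths
print(w('wrist',[[276,206],[343,206]],[16,16],T))
print(px('wrist',[T[:3,3]+[0,0,d] for d in (5,8,11,14)],T), 'edges', [np.linalg.norm(np.diff(w('wrist',[[269,350],[350,350]],[T[2,3]+d]*2,T),axis=0)) for d in (5,8,11,14)])
T1=np.load('pics/T1.npy'); print(np.linalg.norm(np.diff(w('wrist',[[260+257/6.5,204.4],[260+511/6.5,204.4]],[166]*2,T1),axis=0)))
print(mv([c[0],c[1],0]))
E
```

```text
cup [540.8 363.4  16. ]
[[528.8 392.4  16. ]
 [551.  333.7  16. ]]
[[309.  340.9]
 [309.  345.5]
 [309.1 350.3]
 [309.1 355.2]] edges [np.float64(28.38463301119714), np.float64(27.713915395046374), np.float64(27.043197778895557), np.float64(26.372480162744797)]
28.720373654596802
[ -4.3   0.1 263.2]
```

```bash
python3 -m jog '[[-0.004,0,0.02,0,0,0,0.015],[0,0,0.045,0,0,0,0.015],[0,0,0.05,0,0,0,0.015],[0,0,0.05,0,0,0,0.015],[0,0,0.035,0,0,0,0.015]]' 
python3 -m jog '[[0,0,0.015,0,0,0,0.015],[0,0,0.005,0,0,0,0.015],[0,0,0.003,0,0,0,0.015],[0,0,0.002,0,0,0,0.015],[0,0,0,0,0,0,0.015]]' 
python3 -m jog '[[0,0,0.002,0,0,0,0.015],[0,0,0.002,0,0,0,0.015],[0,0,0,0,0,0,0.015]]' 
```

```text
time_s: 5.55
eef_pos: [540.4, 362.5, 60.4]
ee_rot: [0.0, 0.984, 0.179, -0.002]
force: [1.0, 0.8, 0.1]
grip_width: 0.359
grip_force: 24.6
time_s: 6.05
eef_pos: [541.7, 364.7, 39.6]
ee_rot: [-0.0, 0.984, 0.179, 0.001]
force: [-0.6, 0.1, -0.7]
grip_width: 0.363
grip_force: 24.6
time_s: 6.35
eef_pos: [541.1, 364.5, 34.2]
ee_rot: [0.0, 0.984, 0.179, -0.0]
force: [0.2, 1.6, -1.8]
grip_width: 0.36
grip_force: 24.6
```

```bash
python3 -m jog '[[0,0,0.001,0,0,0,0.015],[0,0,0.001,0,0,0,0.015],[0,0,0,0,0,0,0.015]]'; python3 -m jog '[[0,0,0.001,0,0,0,0.015],[0,0,0.001,0,0,0,0.015],[0,0,0,0,0,0,0.015]]' 
```

```text
time_s: 6.65
eef_pos: [541.3, 364.6, 32.7]
ee_rot: [-0.0, 0.984, 0.179, 0.0]
force: [-1.1, 0.1, 2.8]
grip_width: 0.366
grip_force: 25.1
time_s: 6.95
eef_pos: [541.5, 364.7, 32.5]
ee_rot: [-0.0, 0.984, 0.18, 0.001]
force: [-6.5, -2.9, 16.3]
grip_width: 0.36
grip_force: 27.3
```

```bash
python3 -m jog '[[0,0,-0.0015,0,0,0,0.015],[0,0,0,0,0,0,0.04],[0,0,0,0,0,0,0.06],[0,0,0,0,0,0,0.06],[0,0,-0.005,0,0,0,0.06]]'; python3 -m jog '[[0,0,-0.03,0,0,0,0.0854],[0,0,-0.045,0,0,0,0.0854],[0,0,-0.045,0,0,0,0.0854],[0,0,-0.045,0,0,0,0.0854],[0,0,-0.04,0,0,0,0.0854]]'
python3 - <<'E'
from h import *
T=pose(); np.save('pics/T4.npy',T); cv2.imwrite('pics/w4.png',eyes.capture('wrist')[:,:,::-1])
p=px('wrist',[[540.8,363.4,16],[540.8,363.4,44]],T); print(T[:3,3],p)
x,y=(p.mean(0)-[60,50]).astype(int); crop('pics/w4.png','pics/w4c.png',x,y,120,100,6);print(x,y)
E
```

```text
time_s: 7.45
eef_pos: [540.7, 364.3, 36.0]
ee_rot: [0.0, 0.984, 0.179, -0.001]
force: [0.1, 0.6, -0.1]
grip_width: 0.7
grip_force: 0.0
time_s: 7.95
eef_pos: [541.0, 364.5, 244.7]
ee_rot: [-0.0, 0.984, 0.179, 0.001]
force: [1.2, 0.8, -0.2]
grip_width: 1.003
grip_force: 0.0
[541.  364.5 244.7] [[309.7 205.6]
 [309.8 212.6]]
249 159
```

View pics/w4c.png

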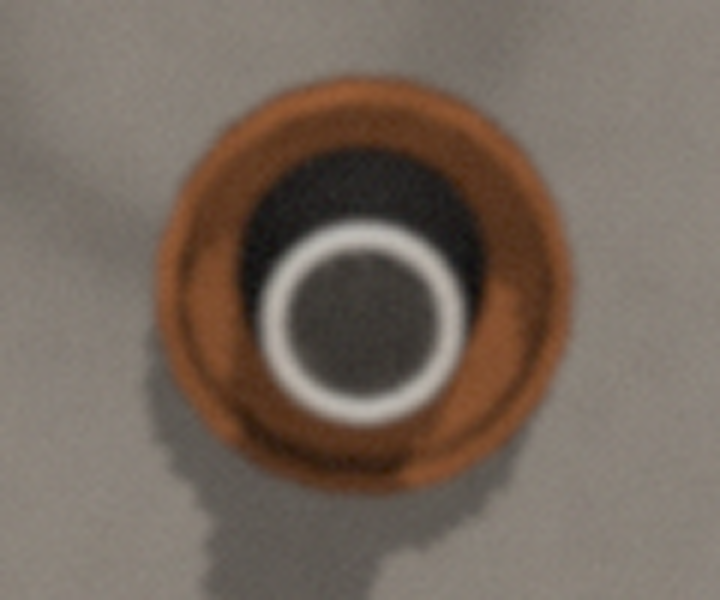

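The loupe stands upright and centred in the cup: its ring is at (309.5,212.7) against a predicted (309.8,212.6). Next I'll turn the wrist for the lens and go back.

```bash
python3 -m jog '[[0,0,-0.015,0,0,-0.142,0.0854],[0,0,0,0,0,-0.142,0.0854],[0,0,0,0,0,-0.142,0.0854],[0,0,0,0,0,-0.142,0.0854],[0,0,0,0,0,-0.142,0.0854]]'; python3 -m jog '[[0,0,0,0,0,-0.142,0.0854],[0,0,0,0,0,-0.142,0.0854],[0,0,0,0,0,-0.142,0.0854],[0,0,0,0,0,0,0.0854]]'
python3 - <<'E'
from h import *
T=pose(); print(T.round(3), mv([543.8,-180.8,200]),sense()['joints'])
E
```

```text
time_s: 8.5
eef_pos: [541.1, 364.5, 256.7]
ee_rot: [-0.0, 0.859, 0.513, -0.0]
force: [-0.3, -0.0, 0.0]
grip_width: 0.997
grip_force: 0.0
time_s: 8.9
eef_pos: [541.1, 364.5, 256.8]
ee_rot: [-0.0, 0.732, 0.681, -0.0]
force: [0.3, -0.2, -0.8]
grip_width: 1.0
grip_force: 0.0
[[  0.1   1.   -0.  541.1]
 [  1.   -0.1   0.  364.5]
 [  0.   -0.   -1.  256.8]
 [  0.    0.    0.    1. ]] [-543.6   42.3   56.8] [0.4 0.6 1.  0.  1.5 0.5]
```

```bash
python3 -m jog '[[-0.0453,0.0035,0,0,0,0,0.0854],[-0.0453,0.0035,0,0,0,0,0.0854],[-0.0453,0.0035,0,0,0,0,0.0854],[-0.0453,0.0035,0,0,0,0,0.0854],[-0.0453,0.0035,0,0,0,0,0.0854]]'; python3 -m jog '[[-0.0453,0.0035,0,0,0,0,0.0854],[-0.0453,0.0035,0,0,0,0,0.0854],[-0.0453,0.0035,0,0,0,0,0.0854],[-0.0453,0.0035,0,0,0,0,0.0854],[-0.0453,0.0035,0,0,0,0,0.0854]]'; python3 -m jog '[[-0.0453,0.0035,0,0,0,0,0.0854],[-0.0453,0.0035,0,0,0,0,0.0854],[0,0,0.04,0,0,0,0.0854],[0,0,0.03,0,0,0,0.0854],[0,0,0,0,0,0,0.0854]]'
python3 - <<'E'
from h import *
T=pose(); np.save('pics/T5.npy',T); cv2.imwrite('pics/w5.png',eyes.capture('wrist')[:,:,::-1])
p=px('wrist',[[543.8,-180.8,126],[541.8,-211.6,125]],T); print(T[:3,3],p)
x,y=(p.mean(0)-[130,100]).astype(int); crop('pics/w5.png','pics/w5c.png',x,y,260,200,3);print(x,y)
E
```

```text
time_s: 9.4
eef_pos: [541.5, 135.6, 256.9]
ee_rot: [0.0, 0.734, 0.679, 0.0]
force: [0.8, 0.8, 0.2]
grip_width: 1.0
grip_force: 0.0
time_s: 9.9
eef_pos: [542.3, -91.7, 257.0]
ee_rot: [0.0, 0.734, 0.679, 0.0]
force: [0.8, 1.0, 0.4]
grip_width: 1.0
grip_force: 0.0
time_s: 10.4
eef_pos: [541.2, -180.2, 183.2]
ee_rot: [-0.004, 0.734, 0.679, -0.001]
force: [-0.1, 0.2, -0.3]
grip_width: 0.999
grip_force: 0.0
[ 541.2 -180.2  183.2] [[313.8 275.5]
 [314.4 330.6]]
184 203
```

View pics/w5c.png

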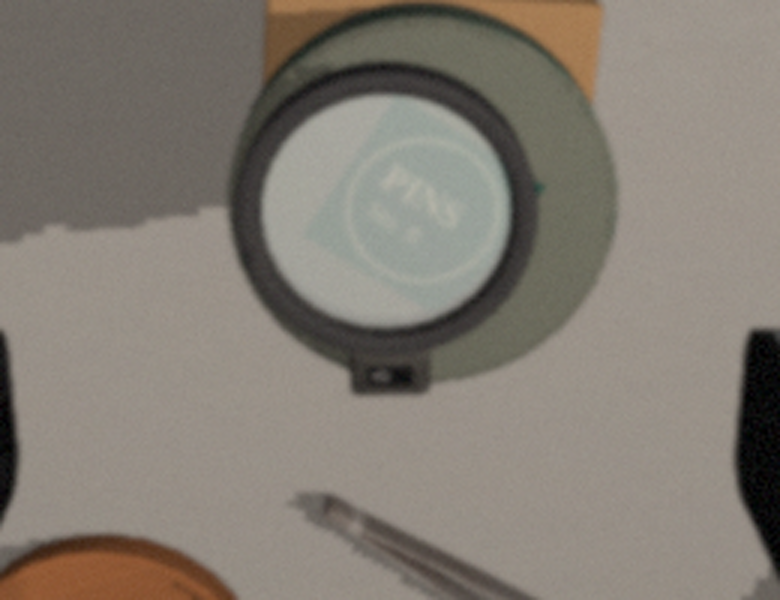

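The lens disc is centred at about (312.7,272.3), and its tab is straight down in the image, so the closing axis lines up.

```bash
python3 -m jog '[[0,0,0,0,0,0,0.0854],[0,0,0,0,0,0,0.07],[0,0,0,0,0,0,0.07]]' 20; python3 - <<'E'
from h import *
T=np.load('pics/T5.npy'); l=w('wrist',[[312.7,272.3]],[126],T)[0]; print(l, w('wrist',[[184+236/3,272.3],[184+537/3,272.3]],[126]*2,T))
T=pose();print(T[:3,3],mv([l[0],l[1],128.5]))
E
```

```text
time_s: 10.75
eef_pos: [543.3, -180.7, 188.2]
ee_rot: [0.001, 0.733, 0.68, 0.0]
force: [-0.1, 0.2, 0.1]
grip_width: 0.82
grip_force: 0.0
[ 543.4 -179.1  126. ] [[ 518.9 -177.2  126. ]
 [ 568.  -181.   126. ]]
[ 543.3 -180.7  188.2] [ 1.7 -0.2 59.7]
```

```bash
python3 -m jog '[[0.001,0,0.03,0,0,0,0.07],[0,0,0.02,0,0,0,0.07],[0,0,0.009,0,0,0,0.07],[0,0,0,0,0,0,0.07],[0,0,0,0,0,0,0.065]]' 20; python3 -m jog '[[0,0,0,0,0,0,0.06],[0,0,0,0,0,0,0.054],[0,0,0,0,0,0,0.04],[0,0,0,0,0,0,0.04],[0,0,0,0,0,0,0.04]]'
```

```text
time_s: 11.25
eef_pos: [543.5, -180.0, 129.0]
ee_rot: [0.001, 0.733, 0.68, 0.0]
force: [-0.7, -0.4, -0.0]
grip_width: 0.761
grip_force: 0.0
time_s: 11.75
eef_pos: [543.2, -179.9, 128.7]
ee_rot: [0.001, 0.733, 0.68, 0.0]
force: [-2.1, 1.5, 6.3]
grip_width: 0.568
grip_force: 20.3
```

```bash
python3 -m jog '[[0,0,-0.004,0,0,0,0.04],[0,0,-0.01,0,0,0,0.04],[0,0,-0.03,0,0,0,0.04],[0,0,-0.03,0,0,0,0.04],[0.008,0.004,-0.01,0,0,0,0.04]]'; python3 -m jog '[[0.032,0.017,0,0,0,0,0.04],[0.042,0.022,0,0,0,0,0.04],[0.042,0.022,0,0,0,0,0.04],[0.032,0.016,0,0,0,0,0.04],[0.01,0.004,0,0,0,0,0.04]]';  python3 -m jog '[[0,0,0,0,0,0,0.04],[0,0,0,0,0,0,0.04]]'
python3 - <<'E'
from h import *
T=pose(); np.save('pics/T6.npy',T); cv2.imwrite('pics/w6.png',eyes.capture('wrist')[:,:,::-1])
print(T[:3,3])
E
```

```text
time_s: 12.25
eef_pos: [548.2, -172.8, 215.3]
ee_rot: [0.003, 0.733, 0.68, 0.001]
force: [0.3, 0.4, -0.3]
grip_width: 0.571
grip_force: 21.0
time_s: 12.75
eef_pos: [640.8, -16.6, 210.8]
ee_rot: [-0.001, 0.732, 0.682, -0.0]
force: [-0.3, 0.0, -0.2]
grip_width: 0.573
grip_force: 21.0
time_s: 12.95
eef_pos: [639.5, -21.1, 211.4]
ee_rot: [-0.0, 0.733, 0.68, -0.0]
force: [0.3, 0.1, -0.4]
grip_width: 0.573
grip_force: 21.0
[639.5 -21.1 211.4]
```

View pics/w6.png

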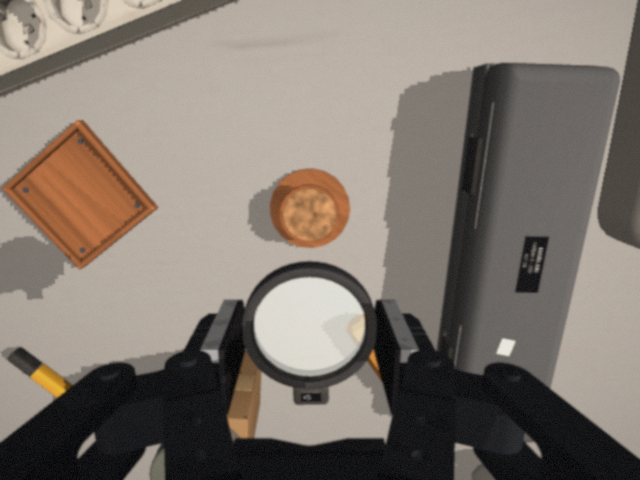

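The lens is held level, its disc at (310,325). The pedestal's cork face is centred at about (309,213) and the tray is at lower left.

```bash
python3 - <<'E'
from h import *
T=np.load('pics/T6.npy')
c=w('wrist',[[309,213]],[24],T)[0];print('ped',c, mv([c[0],c[1],0]))
t=w('wrist',[[82,120],[157,208],[80,268],[3,188]],[10]*4,T); print(t,t.mean(0),[np.degrees(np.arctan2(*(t[(i+1)%4]-t[i])[[1,0]]))%90 for i in range(4)])
for d in (-3,0,3): print(d, T[:3,:3].T@(w('wrist',[[310,325]],[T[2,3]+d],T)[0]-T[:3,3]), w('wrist',[[377,325]],[T[2,3]+d],T)-w('wrist',[[243,325]],[T[2,3]+d],T))
E
```

```text
ped [640.2 -20.2  24. ] [  1.4   0.7 211.7]
[[468.8  64.   10. ]
 [514.9  -9.8  10. ]
 [438.3 -57.2  10. ]
 [391.   16.4  10. ]] [453.2   3.4  10. ] [np.float64(31.992909346131697), np.float64(31.76316590614411), np.float64(32.69914788230898), np.float64(31.46756268852087)]
-3 [1.4 1.  3. ] [[48.8 -3.6  0. ]]
0 [ 3.  1. -0.] [[47.7 -3.6  0. ]]
3 [ 4.6  1.  -3. ] [[46.7 -3.5  0. ]]
```

```bash
python3 -m jog '[[0,0,0.03,0,0,0,0.04],[0,0,0.045,0,0,0,0.04],[0,0,0.045,0,0,0,0.04],[0,0,0.03,0,0,0,0.04],[0,0,0.017,0,0,0,0.04]]'; python3 -m jog '[[0,0,0.004,0,0,0,0.04],[0,0,0.002,0,0,0,0.04],[0,0,0,0,0,0,0.04],[0,0,0,0,0,0,0.04]]';  python3 -m jog '[[0,0,0.001,0,0,0,0.04],[0,0,0,0,0,0,0.04]]'
```

```text
time_s: 13.5
eef_pos: [638.3, -21.8, 42.0]
ee_rot: [-0.002, 0.733, 0.68, -0.001]
force: [0.6, 0.2, -0.8]
grip_width: 0.569
grip_force: 21.0
time_s: 13.9
eef_pos: [640.5, -20.8, 40.1]
ee_rot: [0.001, 0.733, 0.68, 0.001]
force: [-0.6, 0.3, 0.0]
grip_width: 0.568
grip_force: 21.0
time_s: 14.1
eef_pos: [640.1, -20.5, 38.2]
ee_rot: [0.0, 0.733, 0.68, 0.0]
force: [0.1, -0.2, 0.0]
grip_width: 0.569
grip_force: 21.0
```

```bash
python3 -m jog '[[0,0,0.0015,0,0,0,0.04],[0,0,0.001,0,0,0,0.04],[0,0,0,0,0,0,0.04]]';  python3 -m jog '[[0,0,0.001,0,0,0,0.04],[0,0,0,0,0,0,0.04]]';python3 -m jog '[[0,0,0.001,0,0,0,0.04],[0,0,0,0,0,0,0.04]]'
```

```text
time_s: 14.4
eef_pos: [639.8, -20.4, 35.0]
ee_rot: [-0.0, 0.733, 0.68, -0.0]
force: [0.6, -0.1, 0.4]
grip_width: 0.573
grip_force: 21.0
time_s: 14.6
eef_pos: [640.0, -20.4, 34.6]
ee_rot: [0.0, 0.733, 0.68, 0.0]
force: [-2.8, 0.7, 2.5]
grip_width: 0.571
grip_force: 21.2
time_s: 14.8
eef_pos: [640.1, -20.5, 34.6]
ee_rot: [0.0, 0.733, 0.681, 0.0]
force: [-6.0, 1.0, 11.0]
grip_width: 0.572
grip_force: 21.9
```

```bash
python3 -m jog '[[0,0,-0.0015,0,0,0,0.04],[0,0,0,0,0,0,0.055],[0,0,0,0,0,0,0.065],[0,0,0,0,0,0,0.075],[0,0,-0.005,0,0,0,0.0854]]';  python3 -m jog '[[0,0,-0.02,0,0,0,0.0854],[0,0,-0.04,0,0,0,0.0854],[0,0,-0.045,0,0,0,0.0854],[0,0,-0.045,0,0,0,0.0854],[0,0,-0.03,0,0,0,0.0854]]'
python3 - <<'E'
from h import *
T=pose(); np.save('pics/T7.npy',T); cv2.imwrite('pics/w7.png',eyes.capture('wrist')[:,:,::-1])
p=px('wrist',[[640.2,-20.2,32],[640.2,-20.2,24]],T); print(T[:3,3],p)
x,y=(p[0]-[60,50]).astype(int); crop('pics/w7.png','pics/w7c.png',x,y,120,100,5);print(x,y)
print(sense()['joints'])
E
```

```text
time_s: 15.3
eef_pos: [639.5, -20.4, 39.2]
ee_rot: [-0.001, 0.733, 0.68, -0.0]
force: [-0.5, 0.4, 0.3]
grip_width: 0.994
grip_force: 0.0
time_s: 15.8
eef_pos: [640.4, -20.5, 223.9]
ee_rot: [0.002, 0.733, 0.68, 0.001]
force: [-0.5, 0.1, -0.1]
grip_width: 1.003
grip_force: 0.0
[640.4 -20.5 223.9] [[306.8 212.4]
 [306.8 210.3]]
246 162
[-0.2  0.6  1.1  0.   1.4 -0.1]
```

View pics/w7c.png

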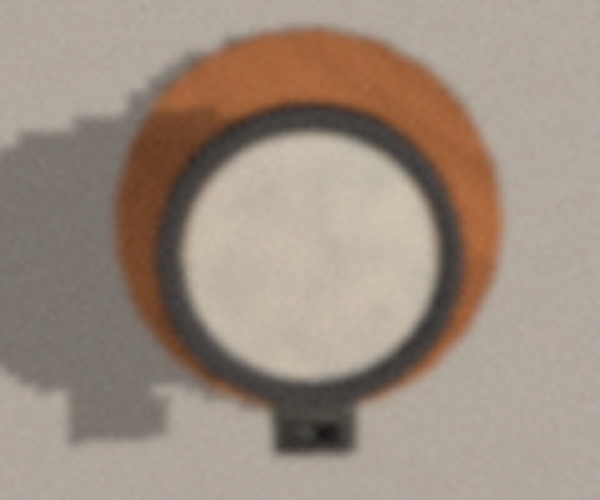

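The lens lies flat on the pedestal, within about 1 mm of centre. Next is the tin.

```bash
python3 -m jog '[[-0.042,-0.0192,0,0,0,0,0.0854],[-0.042,-0.0192,0,0,0,0,0.0854],[-0.042,-0.0192,0,0,0,0,0.0854],[-0.042,-0.0192,0,0,0,0,0.0854],[0,0,0.04,0,0,0,0.0854]]';  python3 -m jog '[[0,0,0,0,0,0,0.0854],[0,0,0,0,0,0,0.0854]]'
python3 - <<'E'
from h import *
T=pose(); np.save('pics/T8.npy',T); cv2.imwrite('pics/w8.png',eyes.capture('wrist')[:,:,::-1])
p=px('wrist',[[551.2,-182.5,118]],T); print(T[:3,3],p)
crop('pics/w8.png','pics/w8c.png',180,180,270,200,2.9)
E
```

```text
time_s: 16.35
eef_pos: [550.9, -187.7, 184.1]
ee_rot: [0.005, 0.735, 0.679, 0.001]
force: [0.3, 1.0, -0.7]
grip_width: 1.004
grip_force: 0.0
time_s: 16.55
eef_pos: [551.1, -181.9, 180.3]
ee_rot: [-0.0, 0.733, 0.681, -0.0]
force: [0.4, 0.5, 0.3]
grip_width: 1.001
grip_force: 0.0
[ 551.1 -181.9  180.3] [[308.  271.8]]
```

View pics/w8c.png

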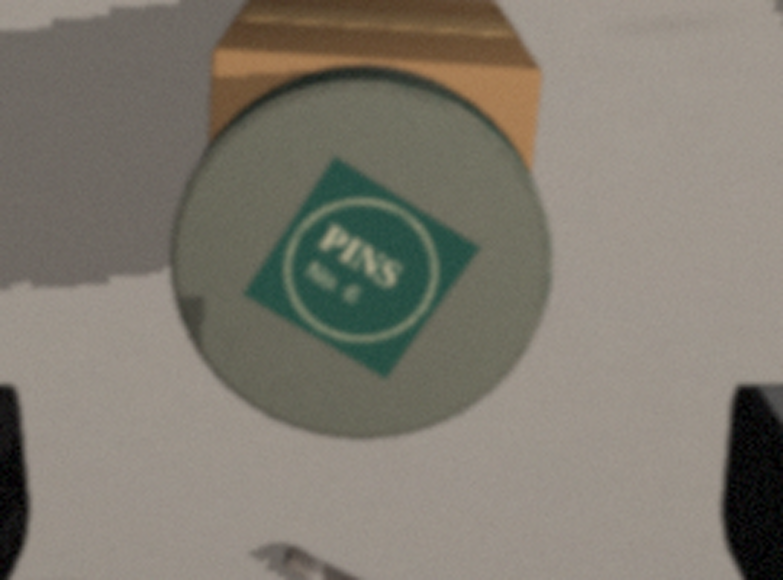

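```bash
python3 -m jog '[[-0.0005,-0.0012,0.035,0,0,0,0.0854],[0,0,0.025,0,0,0,0.0854],[0,0,0.011,0,0,0,0.0854],[0,0,0,0,0,0,0.08],[0,0,0,0,0,0,0.075]]' 25;  python3 -m jog '[[0,0,0,0,0,0,0.07],[0,0,0,0,0,0,0.06],[0,0,0,0,0,0,0.055],[0,0,0,0,0,0,0.055],[0,0,0,0,0,0,0.055]]'
```

```text
time_s: 17.1
eef_pos: [550.7, -182.8, 110.5]
ee_rot: [0.001, 0.733, 0.681, 0.0]
force: [-0.6, 0.0, -0.2]
grip_width: 0.881
grip_force: 0.0
time_s: 17.6
eef_pos: [550.3, -183.1, 110.7]
ee_rot: [0.001, 0.733, 0.68, 0.0]
force: [-2.5, 1.5, 7.0]
grip_width: 0.736
grip_force: 25.7
```

```bash
python3 -m jog '[[0,0,-0.004,0,0,0,0.055],[0,0,-0.01,0,0,0,0.055],[0,0,-0.03,0,0,0,0.055],[0,0,-0.03,0,0,0,0.055],[-0.008,-0.0038,-0.016,0,0,0,0.055]]';  python3 -m jog '[[-0.03,-0.0138,0,0,0,0,0.055],[-0.042,-0.0194,0,0,0,0,0.055],[-0.042,-0.0194,0,0,0,0,0.055],[-0.042,-0.0194,0,0,0,0,0.055],[-0.026,-0.012,0,0,0,0,0.055]]';  python3 -m jog '[[0,0,0,0,0,0,0.055],[0,0,0,0,0,0,0.055]]'
python3 - <<'E'
from h import *
T=pose(); np.save('pics/T9.npy',T); cv2.imwrite('pics/w9.png',eyes.capture('wrist')[:,:,::-1])
print(T[:3,3],px('wrist',[448.4,-366.4,10],T))
E
```

```text
time_s: 18.1
eef_pos: [546.2, -190.2, 202.3]
ee_rot: [0.002, 0.732, 0.681, 0.001]
force: [-0.3, -0.0, -1.3]
grip_width: 0.739
grip_force: 27.8
time_s: 18.6
eef_pos: [446.4, -368.2, 199.7]
ee_rot: [0.0, 0.733, 0.68, -0.0]
force: [-0.2, 0.6, -0.1]
grip_width: 0.736
grip_force: 27.8
time_s: 18.8
eef_pos: [448.1, -365.8, 199.3]
ee_rot: [0.0, 0.733, 0.68, 0.0]
force: [-0.6, 0.0, -0.7]
grip_width: 0.737
grip_force: 27.8
[ 448.1 -365.8  199.3] [[308.4 214.4]]
```

View pics/w9.png

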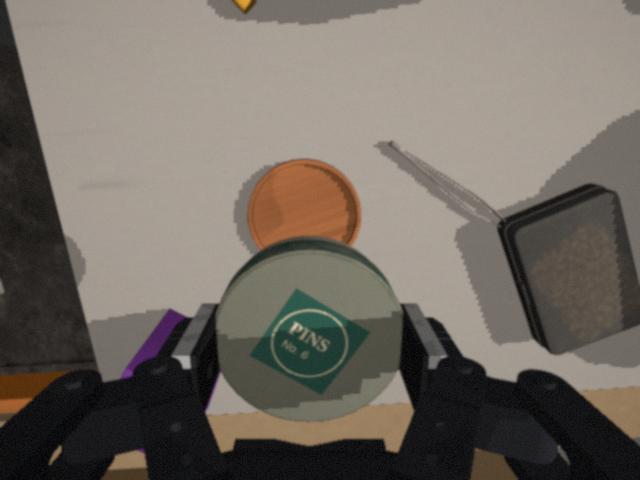

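The tin is held level at (309,341). The dish is centred at about (304.5,214). The purple look-alike sits at lower left, so I'll check clearance to it.

```bash
python3 - <<'E'
from h import *
T=np.load('pics/T9.npy'); print(w('wrist',[[175,312],[192,319],[123,378],[304.5,214]],[94,94,94,10],T))
print(T[:3,:3].T@(w('wrist',[[309.5,341]],[T[2,3]+7.3],T)[0]-T[:3,3]))
print(w('top',[[482,315],[502,329],[482,346],[463,330]],[94]*4))
E
```

```text
[[ 360.4 -403.9   94. ]
 [ 370.5 -409.6   94. ]
 [ 317.  -449.9   94. ]
 [ 445.3 -365.8   10. ]]
[ 0.9  0.8 -7.3]
[[ 362.1 -469.1   94. ]
 [ 333.  -522.2   94. ]
 [ 284.  -474.3   94. ]
 [ 318.  -423.4   94. ]]
```

```bash
python3 -m jog '[[-0.001,-0.0035,0.03,0,0,0,0.055],[0,0,0.045,0,0,0,0.055],[0,0,0.045,0,0,0,0.055],[0,0,0.03,0,0,0,0.055],[0,0,0.017,0,0,0,0.055]]'; python3 -m jog '[[0,0,0.005,0,0,0,0.055],[0,0,0.002,0,0,0,0.055],[0,0,0.001,0,0,0,0.055],[0,0,0,0,0,0,0.055]]';  python3 -m jog '[[0,0,0.001,0,0,0,0.055],[0,0,0.001,0,0,0,0.055],[0,0,0,0,0,0,0.055]]'
```

```text
time_s: 19.35
eef_pos: [444.7, -364.2, 29.4]
ee_rot: [-0.002, 0.732, 0.681, 0.0]
force: [0.5, -0.1, 0.6]
grip_width: 0.736
grip_force: 27.8
time_s: 19.75
eef_pos: [445.0, -366.7, 24.8]
ee_rot: [0.001, 0.733, 0.681, -0.0]
force: [0.4, -0.3, -0.2]
grip_width: 0.737
grip_force: 27.8
time_s: 20.05
eef_pos: [444.5, -366.5, 21.9]
ee_rot: [0.0, 0.733, 0.68, -0.0]
force: [-0.8, 0.0, -0.8]
grip_width: 0.738
grip_force: 27.8
```

```bash
python3 -m jog '[[0,0,0.001,0,0,0,0.055],[0,0,0,0,0,0,0.055]]';  python3 -m jog '[[0,0,0.001,0,0,0,0.055],[0,0,0,0,0,0,0.055]]'; python3 -m jog '[[0,0,0.001,0,0,0,0.055],[0,0,0,0,0,0,0.055]]'
```

```text
time_s: 20.25
eef_pos: [444.6, -366.6, 21.3]
ee_rot: [0.0, 0.733, 0.68, -0.0]
force: [-1.1, 1.7, 4.4]
grip_width: 0.738
grip_force: 28.0
time_s: 20.45
eef_pos: [444.6, -366.6, 21.0]
ee_rot: [0.0, 0.733, 0.681, -0.0]
force: [-5.2, 3.4, 13.2]
grip_width: 0.735
grip_force: 28.5
time_s: 20.65
eef_pos: [444.6, -366.7, 20.8]
ee_rot: [0.0, 0.733, 0.681, -0.0]
force: [-8.2, 5.8, 21.3]
grip_width: 0.735
grip_force: 29.0
```

Seated, so I'll release it. Then I'll rise and go back over the carton for one view showing both tin and carton.

```bash
python3 -m jog '[[0,0,-0.0025,0,0,0,0.055],[0,0,0,0,0,0,0.075],[0,0,0,0,0,0,0.0854],[0,0,0,0,0,0,0.0854],[0,0,-0.005,0,0,0,0.0854]]';  python3 -m jog '[[0,0,-0.02,0,0,0,0.0854],[0,0,-0.04,0,0,0,0.0854],[0,0,-0.045,0,0,0,0.0854],[0,0,-0.045,0,0,0,0.0854],[0,0,-0.04,0,0,0,0.0854]]'
python3 -m jog '[[0.036,0.018,-0.02,0,0,0,0.0854],[0.036,0.018,-0.02,0,0,0,0.0854],[0.036,0.018,0,0,0,0,0.0854],[0.036,0.018,0,0,0,0,0.0854],[0.036,0.018,0,0,0,0,0.0854]]';python3 -m jog '[[0,0,0,0,0,0,0.0854],[0,0,0,0,0,0,0.0854]]'
python3 - <<'E'
from h import *
T=pose(); np.save('pics/T10.npy',T); cv2.imwrite('pics/w10.png',eyes.capture('wrist')[:,:,::-1])
print(T[:3,3],px('wrist',[[445.3,-365.8,10],[445.3,-365.8,28],[551,-181,94]],T),sense()['joints'])
E
```

```text
time_s: 21.15
eef_pos: [444.3, -366.1, 25.7]
ee_rot: [-0.001, 0.733, 0.68, 0.0]
force: [-0.6, 0.2, 0.3]
grip_width: 1.003
grip_force: 0.0
time_s: 21.65
eef_pos: [444.5, -366.4, 219.0]
ee_rot: [0.001, 0.733, 0.68, -0.0]
force: [0.3, 0.4, 0.3]
grip_width: 1.001
grip_force: 0.0
time_s: 22.15
eef_pos: [548.2, -192.0, 256.8]
ee_rot: [0.0, 0.733, 0.68, 0.0]
force: [0.5, -0.3, 0.1]
grip_width: 1.0
grip_force: 0.0
time_s: 22.35
eef_pos: [547.7, -193.0, 256.4]
ee_rot: [0.0, 0.732, 0.681, -0.0]
force: [-0.4, -0.5, 0.5]
grip_width: 0.997
grip_force: 0.0
[ 547.7 -193.   256.4] [[223.7 367.1]
 [220.2 377.3]
 [311.3 205.5]] [-0.5  0.4  1.3 -0.   1.4 -0.5]
```

View pics/w10.png

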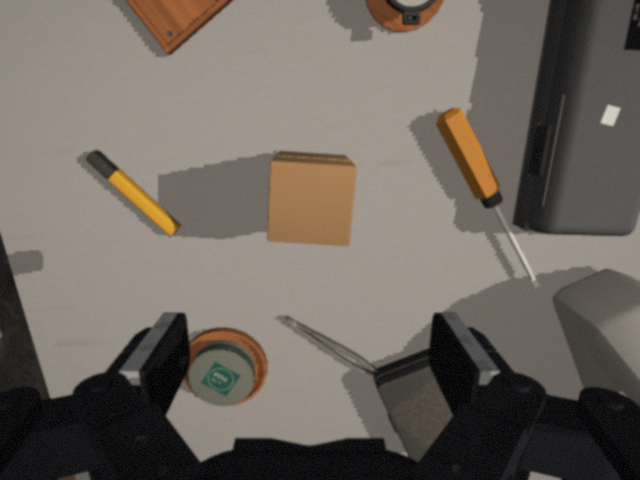

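The tin sits inside the dish at (221,375), where predicted. The carton's top corners are about (274,157), (355,166), (350,245) and (268,241).

```bash
python3 - <<'E'
from h import *
T=np.load('pics/T10.npy'); t=w('wrist',[[274,158],[355,166],[350,245],[268,241]],[94]*4,T); print(t,t.mean(0))
for i in range(4):
    d=t[(i+1)%4]-t[i]; print(np.linalg.norm(d),np.degrees(np.arctan2(d[1],d[0])))
print('tool y',np.degrees(np.arctan2(T[1,1],T[0,1])), mv([*t.mean(0)[:2],150]))
E
```

```text
[[ 527.3 -145.1   94. ]
 [ 583.9 -154.8   94. ]
 [ 577.8 -213.1   94. ]
 [ 516.9 -205.6   94. ]] [ 551.5 -179.7   94. ]
57.48147739453218 -9.729001852009672
58.63274360059226 -95.97521332240517
61.40503199591086 172.90852595897817
61.33264896265368 80.25243480824409
tool y -4.150984061530499 [ 14.5   3.  106.3]
```

```bash
python3 -m jog '[[0.0143,0.003,0.02,0,0,0,0.0854],[0,0,0.04,0,0,0.07,0.0854],[0,0,0.045,0,0,0,0.0854],[0,0,0.045,0,0,0,0.0854],[0,0,0.035,0,0,0,0.0854]]' 30; python3 -m jog '[[0,0,0.015,0,0,0,0.0854],[0,0,0,0,0,0,0.08],[0,0,0,0,0,0,0.072],[0,0,0,0,0,0,0.065],[0,0,0,0,0,0,0.05]]'; python3 -m jog '[[0,0,0,0,0,0,0.05],[0,0,0,0,0,0,0.05],[0,0,0,0,0,0,0.05]]'
```

```text
time_s: 22.9
eef_pos: [550.4, -180.5, 68.9]
ee_rot: [-0.001, 0.757, 0.654, -0.0]
force: [1.5, -0.1, -0.6]
grip_width: 1.001
grip_force: 0.0
time_s: 23.4
eef_pos: [552.2, -180.2, 57.9]
ee_rot: [0.001, 0.756, 0.654, 0.0]
force: [-1.9, -0.9, 5.9]
grip_width: 0.726
grip_force: 34.0
time_s: 23.7
eef_pos: [552.2, -180.2, 57.9]
ee_rot: [0.001, 0.756, 0.654, 0.0]
force: [-1.9, -1.8, 7.5]
grip_width: 0.721
grip_force: 34.1
```

```bash
python3 -m jog '[[0,0,-0.01,0,0,0,0.05],[0,0,-0.03,0,0,0,0.05],[0,0,-0.04,0,0,-0.08,0.05],[0,0,-0.04,0,0,-0.125,0.05],[0,0,-0.022,0,0,-0.125,0.05]]'; python3 -m jog '[[0,0,0,0,0,-0.125,0.05],[0,0,0,0,0,-0.125,0.05],[0,0,0,0,0,-0.123,0.05],[0.015,0.001,0,0,0,0,0.05],[0.03,0.002,0,0,0,0,0.05]]'; python3 -m jog '[[0.042,0.0026,0,0,0,0,0.05],[0.042,0.0026,0,0,0,0,0.05],[0.042,0.0026,0,0,0,0,0.05],[0.026,0.0016,0,0,0,0,0.05],[0.01,0.0006,0,0,0,0,0.05]]'; python3 -m jog '[[0,0,0,0,0,0,0.05],[0,0,0,0,0,0,0.05]]'
python3 - <<'E'
from h import *
T=pose(); np.save('pics/T11.npy',T); cv2.imwrite('pics/w11.png',eyes.capture('wrist')[:,:,::-1])
a=np.radians(32.1); Rm=np.array([[np.cos(a),-np.sin(a)],[np.sin(a),np.cos(a)]])
P=[[*(np.array([452.5,2])+Rm@[45*i,45*j]),10] for i,j in ((1,1),(1,-1),(-1,-1),(-1,1))]
print(T[:3,3],px('wrist',P,T),'tool y',np.degrees(np.arctan2(T[1,1],T[0,1])),mv([452.5,2,62]))
E
```

```text
time_s: 24.2
eef_pos: [552.3, -179.7, 202.6]
ee_rot: [0.003, 0.636, 0.771, 0.001]
force: [0.1, -0.5, -1.8]
grip_width: 0.724
grip_force: 33.6
time_s: 24.7
eef_pos: [530.3, -140.3, 198.7]
ee_rot: [0.0, 0.485, 0.874, 0.0]
force: [-0.0, 1.1, -0.7]
grip_width: 0.728
grip_force: 33.6
time_s: 25.2
eef_pos: [451.8, 4.7, 199.1]
ee_rot: [0.0, 0.484, 0.875, 0.0]
force: [0.7, -0.5, -0.5]
grip_width: 0.727
grip_force: 33.6
time_s: 25.4
eef_pos: [453.5, 2.1, 198.7]
ee_rot: [0.0, 0.485, 0.875, 0.0]
force: [0.2, -0.7, -1.7]
grip_width: 0.726
grip_force: 33.6
[453.5   2.1 198.7] [[365.6 155. ]
 [361.5 265.5]
 [252.8 265.7]
 [248.  155.2]] tool y 32.00834700585424 [  0.7  -0.8 136.5]
```

View pics/w11.png

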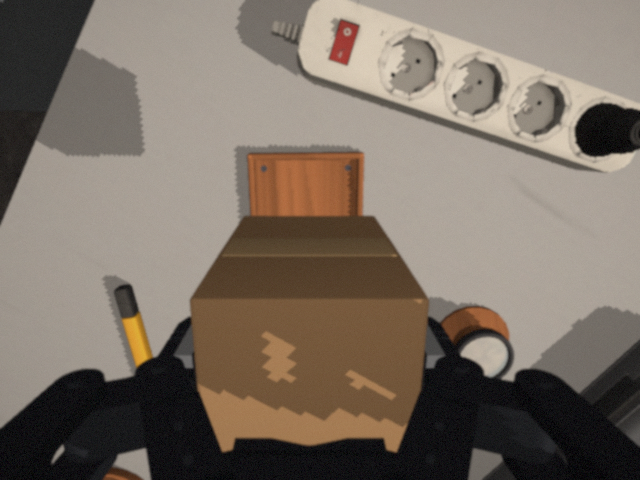

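The tray's far corners are at (248,154) and (363,153), matching the prediction, and the carton is held level and square to the tray. I'll lower it.

```bash
python3 -m jog '[[0.001,-0.001,0.02,0,0,0,0.05],[0,0,0.035,0,0,0,0.05],[0,0,0.035,0,0,0,0.05],[0,0,0.025,0,0,0,0.05],[0,0,0.01,0,0,0,0.05]]'; python3 -m jog '[[0,0,0.005,0,0,0,0.05],[0,0,0.002,0,0,0,0.05],[0,0,0.001,0,0,0,0.05],[0,0,0,0,0,0,0.05]]';  python3 -m jog '[[0,0,0.001,0,0,0,0.05],[0,0,0.001,0,0,0,0.05],[0,0,0,0,0,0,0.05]]'
```

```text
time_s: 25.95
eef_pos: [450.9, 2.5, 71.2]
ee_rot: [-0.002, 0.485, 0.874, -0.0]
force: [0.2, -0.2, -1.0]
grip_width: 0.719
grip_force: 33.4
time_s: 26.35
eef_pos: [452.0, 3.0, 66.0]
ee_rot: [0.001, 0.485, 0.875, 0.0]
force: [-0.1, -0.1, -1.0]
grip_width: 0.728
grip_force: 33.4
time_s: 26.65
eef_pos: [451.5, 3.2, 63.3]
ee_rot: [0.0, 0.485, 0.875, 0.0]
force: [0.0, -0.2, -1.0]
grip_width: 0.724
grip_force: 33.4
```

```bash
python3 -m jog '[[0,0,0.001,0,0,0,0.05],[0,0,0,0,0,0,0.05]]';  python3 -m jog '[[0,0,0.001,0,0,0,0.05],[0,0,0,0,0,0,0.05]]'; python3 -m jog '[[0,0,0.001,0,0,0,0.05],[0,0,0,0,0,0,0.05]]'
```

```text
time_s: 26.85
eef_pos: [451.5, 3.2, 62.2]
ee_rot: [-0.0, 0.485, 0.875, -0.0]
force: [0.3, -0.4, 0.0]
grip_width: 0.723
grip_force: 33.4
time_s: 27.05
eef_pos: [451.6, 3.1, 61.9]
ee_rot: [0.0, 0.485, 0.875, -0.0]
force: [-4.0, 0.4, 7.8]
grip_width: 0.724
grip_force: 34.5
time_s: 27.25
eef_pos: [451.6, 3.1, 61.8]
ee_rot: [0.0, 0.484, 0.875, -0.0]
force: [-8.8, 0.6, 23.3]
grip_width: 0.725
grip_force: 36.1
```

Seated at the expected height, so I'll release, rise clear and check.

```bash
python3 -m jog '[[0,0,-0.002,0,0,0,0.05],[0,0,0,0,0,0,0.07],[0,0,0,0,0,0,0.0854],[0,0,0,0,0,0,0.0854],[0,0,-0.005,0,0,0,0.0854]]';  python3 -m jog '[[0,0,-0.02,0,0,0,0.0854],[0,0,-0.045,0,0,0,0.0854],[0,0,-0.045,0,0,0,0.0854],[0,0,-0.045,0,0,0,0.0854],[0,0,-0.04,0,0,0,0.0854]]'; python3 -m jog '[[0,0,-0.04,0,0,0,0.0854],[0,0,-0.04,0,0,0,0.0854],[0,0,0,0,0,0,0.0854],[0,0,0,0,0,0,0.0854]]'
python3 - <<'E'
from h import *
T=pose(); np.save('pics/T12.npy',T); cv2.imwrite('pics/w12.png',eyes.capture('wrist')[:,:,::-1])
print(T[:3,3])
a=np.radians(32.1); Rm=np.array([[np.cos(a),-np.sin(a)],[np.sin(a),np.cos(a)]])
print(px('wrist',[[*(np.array([452.5,2])+Rm@[31*i,30.5*j]),98] for i,j in ((1,1),(1,-1),(-1,-1),(-1,1))],T))
E
```

```text
time_s: 27.75
eef_pos: [451.2, 3.2, 66.9]
ee_rot: [-0.001, 0.485, 0.875, -0.0]
force: [-0.1, 0.2, 0.7]
grip_width: 0.999
grip_force: 0.0
time_s: 28.25
eef_pos: [451.3, 3.2, 265.0]
ee_rot: [0.001, 0.485, 0.875, 0.0]
force: [0.8, -0.0, 0.3]
grip_width: 1.002
grip_force: 0.0
time_s: 28.65
eef_pos: [451.4, 3.2, 342.4]
ee_rot: [0.0, 0.485, 0.875, 0.0]
force: [-0.9, 0.4, 0.5]
grip_width: 1.001
grip_force: 0.0
[451.4   3.2 342.4]
[[342.6 168. ]
 [341.2 232.8]
 [275.9 232.9]
 [274.2 168.1]]
```

View pics/w12.png

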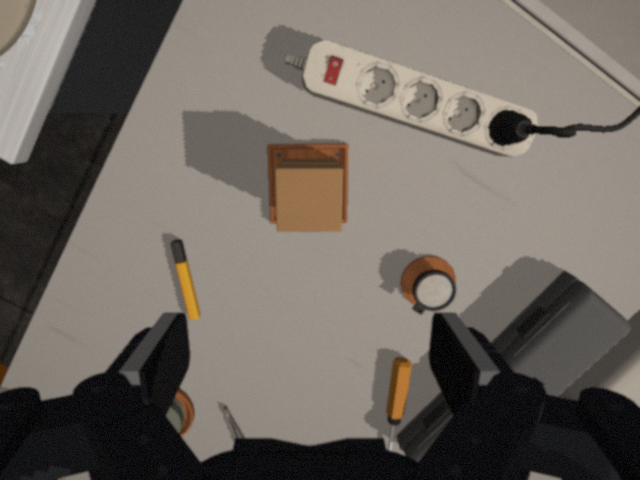

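The carton stands square in the tray: its top spans (275..342, 166..231), matching the prediction to 1–2 px. The lens is still on the pedestal at (433,290). Nothing is touching the robot, so I'll hand the job in.

```bash
python3 -c "
from rig import finish_job; print(finish_job())"
```

```text
the job is handed in; nothing more can be done
None
```

The loupe is in the cup, the lens on the pedestal, the tin in the dish and the carton in the tray; all four are upright or flat and let go, and I handed the job in at about 29 s of the 102 s allowed, with no verdict returned.

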